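# Turn the two-coloured chopping board green side up

### The job

Slide the red chopping board straight along the dark wooden stand until its handle sticks out past the stand's edge, so that you can take it by the steel swivel grip on the handle, then turn the board over and lay it flat, green side up, with its wide part wholly on the grey mat. Lay it down without dropping it, and leave the blue board where it is.

Things in the scene. Friction and masses are not known exactly. Their poses are not given: they have to be found in the camera images.
- board: Loose, 0.28 kg, 8 mm thick, red above, green below. Wide part 100 (x) by 150 mm (y); handle to -y ends at y = -132 mm in a 44 mm disc with a swivelling steel grip: a plate (26 mm long, 7 high) on each side, 60 mm across x over both, centred at y = -110, z = 4. Held by the plates it swings freely about x and hangs when lifted. Origin: wide part's centre on the green face; z green to red.
- other_board: Board of the same size, shape, origin and axes, blue on top and white beneath, lying beside the red one on the stand, about 30 mm apart; which is nearer the robot varies. Leave it alone.
- stand: Fixed low dark wood stand, flat top 270 mm (x) by 300 mm (y), 50 mm above the counter. Origin: centre of its underside, at counter height. The handles point (within 10 degrees) to its -y edge, 150 mm from the origin, facing the mat; past that edge the counter is free.
- mat: Fixed thin grey mat on the counter, 220 mm (x) by 260 mm (y), 4 mm thick, beyond the stand's -y edge. Origin: centre of its underside; its +y points roughly towards the stand.
Things that resemble listed ones, but are neither listed nor needed, are in the scene too. Of the things that look like the board, the larger one is meant.

How it is judged:
On the way:
1. the red board, still lying flat on the stand, has been slid until its handle sticks out past the stand's -y edge by at least about 32 mm (y of board in the frame of stand below -0.05 m and angle between board's own z axis and vertical below 0.12 rad and z of board in the frame of stand between 0.045 and 0.06 m), for 0.2 s.
At the end, for the whole second after the job is handed in: The red board lies at rest, green face up and level within 10 degrees, on the mat (its wide part's centre within 60 mm of the mat's centre along the mat's x and 80 mm along its y; the handle may point any way), and the blue board is within 20 mm of where it was (angle between board's own z axis and vertical above 2.97 rad and height (world z) of board below 0.022 m and x of board in the frame of mat between -0.06 and 0.06 m and y of board in the frame of mat between -0.08 and 0.08 m and linear speed of board below 0.02 m/s and distance of other_board from where it was at the start of the episode below 0.02 m); the robot touches nothing.
It fails at once if the blue board is moved by more than 20 mm (distance of other_board from where it was at the start of the episode above 0.02 m).
It fails at once if the red board is dropped or flung (its centre moves faster than 1 m/s) (linear speed of board above 1 m/s).
It also fails if it takes over 61 s, if anything falls off the work surface, if the arm or the gripper's body presses on something with over 40 N, if the wrist force passes 120 N, or if a joint passes its speed limit or range.

### The arm

A 6-joint arm with a two-finger parallel gripper is mounted at the origin on the work surface. World frame = base frame: x ahead of the robot, y to its left, z up, the work surface at z = 0. Lengths are in m, angles in rad, forces in N, time in s.
With the tool pointing down it reaches from about 0.35 to 0.975 m from the base axis. Payload 4.9 kg.
Tool frame: the origin (TCP) lies at the very end of the fingers, on their centre line; the grasp point (between the pads) lies 19 mm behind it; z points along the fingers, y is the line along which they close (so a half turn about z gives the same grasp; the last joint's range is limited). The gripper opens to 85 mm and grips with 20 to 120 N. Pads are 22 mm wide; open, the fingers measure 114 mm over their backs; the gripper's body (76 mm by 85 mm) begins 54 mm behind the grasp point. The pads swing forward as they close: fully open they stand 13 mm farther back than shut.
Start: joints at [-1.338, 0.053, 1.613, -0, 1.476, -0.119], TCP at [0.215, -0.587, 0.231] pointing down, gripper open.
Joint ranges: [-3.01, 3.01], [-1.01, 2.22], [0.06, 2.58], [-1.02, 4.17], [0.09, 2.62], [-3.14, 3.14]. Speed limits (rad/s): [2.57, 2.57, 3.14, 3.14, 3.14, 3.14].

### API

Orientations are given as a unit quaternion [w, x, y, z].
In Python, from plant import state, optics, ticket, nets gives the robot as it stands. The module is installed in compiled form; this text tells all that it offers.
- The arm moves only by the shell command python3 -m inch 'ROWS' [OPENING]. ROWS is JSON, a list of rows, each an object of numbers: "dx", "dy", "dz": the shift along the tool's x, y, z as a fraction of full scale; "rx", "ry", "rz": the turn, a rotation vector about the tool's x, y, z as a fraction of full scale. In form: [{"dx": .., "dy": .., "dz": .., "rx": .., "ry": .., "rz": ..}, ...]. A call has 1 to 5 rows; each row is the pose to reach, as a shift and turn from the pose commanded when the call began, along the tool's axes at that moment; what a row does not reach only later rows make up. Full scale, the value 1, is 0.8 m for a shift and 1.5 rad for a turn. A row lasts 1/10 s, in which the tool goes at most 50 mm and 8.59 degrees, less where a joint would pass 70% of its speed; a pose out of reach is approached as far as the arm can. A call with a number of a shift or a turn outside -1 to 1 is refused whole. A call with a gripper value outside its range is refused whole. OPENING is the opening, from -1 (shut) to 1 (fully open), set as the call begins (- or left out, the last holds). The fingers move at their own pace and stop on an object; the grip force is fixed at half the most. Time passes only in rows, so rows that repeat a pose let the fingers close. It gives the time, the measured TCP pose, the force, the opening and the grip force at its end, in the units of the state.
- state(): the state, without advancing time (a new reading comes with each control period).
- optics.grab_frame(name): name is "scene" or "top" or "wrist"; returns the picture (384x512x3 uint8, red, green, blue); there is no depth.
- optics.camera_info(name): a dict with "fx", "fy", "cx", "cy" (pixels), "R" (3x3) and "t" (3): a world point X has camera coordinates R X + t. Camera axes: x right, y down, z forward; pixel columns grow to the right and rows downward; lengths in m; the calibration is good to about 2 mm. A picture is of the moment at which its call begins: read the wrist's pose just before it. camera_info takes no time and is no camera call; for the wrist camera it gives the pose at the moment of the call.
- ticket.job_done(): hands the job in; it is judged then, once.
Trained networks look in the newest picture that a camera, given by its name, has taken for a name from the list of things; names that differ only in an ending like _2 or _b are one class to them, and where a whole thing is asked for, a point or a joint stands for the part that bears it (a point fixed in the world has none). Each returns a list of dicts, best first, with "confidence" (0 to 1); they miss things now and then, are a little off and sometimes report something else, mostly with a low value. They report only what shows in the picture. A call takes as long as a camera call. They do not tell look-alikes from the thing itself.
- nets.boxes_of(camera, name): "bbox" ([centre column, centre row, width, height] in pixels, round what is visible of it).
- nets.outline_of(camera, name): "pixels" (384x512 bool, what is visible of it) and "bbox" ([centre column, centre row, width, height] in pixels, round what is visible of it).
The state is a dict: "time": time; "joint_pos": joint angles; "joint_vel": joint speeds; "joint_efforts": joint torques, N m; "tool_pos": TCP position; "tool_rot": TCP orientation; "contact_force": force on the tool from outside, world axes, zero at the start; "ft_torque": the same for the moment, N m; "gripper_width": opening from 0.0 (shut) to 1.0 (fully open); "grasp_force": force on a finger pad.
Only numpy, scipy, OpenCV 4.12 (cv2) and the standard library are available. Lean on these libraries where they do the work, as an engineer would, in place of code of your own. Each camera call takes 0.05 s, during which the arm holds its last target. There are 200 camera calls.

## Working session

There is one attempt and no reset: what is moved stays moved. The work goes in short steps, Python scripts to look and compute and a shell command to move; the robot and the scene stay as the last step left them, time stands still between calls to the robot, and variables do not carry over. Pictures are saved under pics/ and viewed, at most 10 in all, crops included, and the job is handed in when it is done.

```bash
mkdir -p pics; cat > h.py <<'E'
import numpy as np, cv2
from plant import state, optics, ticket, nets
from scipy.spatial.transform import Rotation as Ro
def ray(ci,u,v,z):
    R=np.array(ci["R"]);t=np.array(ci["t"]);c=-R.T@t
    d=R.T@np.array([(u-ci["cx"])/ci["fx"],(v-ci["cy"])/ci["fy"],1.])
    return c+d*(z-c[2])/d[2]
def proj(ci,X):
    p=np.array(ci["R"])@np.array(X)+np.array(ci["t"]); return ci["cx"]+ci["fx"]*p[0]/p[2],ci["cy"]+ci["fy"]*p[1]/p[2]
def rect(ci,mask,z):
    c=max(cv2.findContours(mask.astype(np.uint8),cv2.RETR_EXTERNAL,cv2.CHAIN_APPROX_NONE)[0],key=cv2.contourArea)[:,0,:]
    P=np.array([ray(ci,u,v,z)[:2] for u,v in c]).astype(np.float32)
    return P,cv2.minAreaRect(P*1000)
def st():
    s=state();q=s["tool_rot"];print(round(s["time"],2),np.round(s["tool_pos"],4),np.round(q,3),np.round(s["contact_force"],1),round(s["gripper_width"],3),round(s["grasp_force"],1));return s
def save(im,n): cv2.imwrite(f"pics/{n}.png",cv2.cvtColor(im,cv2.COLOR_RGB2BGR))
E
python3 - <<'E'
from h import *
s=st();R=Ro.from_quat(np.roll(s["tool_rot"],-1)).as_matrix();print(R.round(3))
im=optics.grab_frame("top");im2=optics.grab_frame("scene")
ci=optics.camera_info("top");print({k:np.round(v,3).tolist() for k,v in ci.items()})
save(np.hstack([im,im2])[:, :] if 0 else cv2.resize(np.vstack([im]),(768,576)),"a")
save(im2,"b")
for n,z in (("board",.058),("other_board",.058),("stand",.05),("mat",.004)):
    for o in nets.outline_of("top",n)[:4]:
        P,r=rect(ci,o["pixels"],z);print(n,round(o["confidence"],2),np.round(o["bbox"]),o["pixels"].sum(),np.round(r[0],1),np.round(r[1],1),round(r[2],1))
E
```

```text
0.0 [ 0.2152 -0.5861  0.2301] [-0.001  0.985  0.175 -0.   ] [ 0.6 -0.1 -0.5] 1.002 0.0
[[ 0.939  0.345 -0.   ]
 [ 0.345 -0.939  0.002]
 [ 0.    -0.002 -1.   ]]
{'fx': 350.062, 'fy': 350.062, 'cx': 256.512, 'cy': 195.651, 'R': [[-0.023, -1.0, 0.021], [-0.98, 0.018, -0.196], [0.196, -0.025, -0.98]], 't': [-0.025, 0.489, 0.73]}
board 0.9 [125. 282.  76.  65.] 2236 [303.  248.8] [ 74.5 150.9] 42.1
board 0.77 [178. 185.  96.  51.] 3569 [513.5 133.5] [103.5 208.3] 3.0
other_board 0.57 [170. 133.  92.  45.] 3317 [640.1 156.2] [102.7 206.4] 4.7
stand 0.57 [175. 163. 138. 116.] 8578 [574.6 153. ] [272.6 302.1] 2.0
stand 0.28 [359. 158. 114. 100.] 9436 [ 574.7 -274.8] [249.3 212. ] 82.7
mat 0.78 [359. 158. 109. 101.] 9392 [ 590.5 -290.8] [262.  223.5] 82.6
```

View pics/a.png

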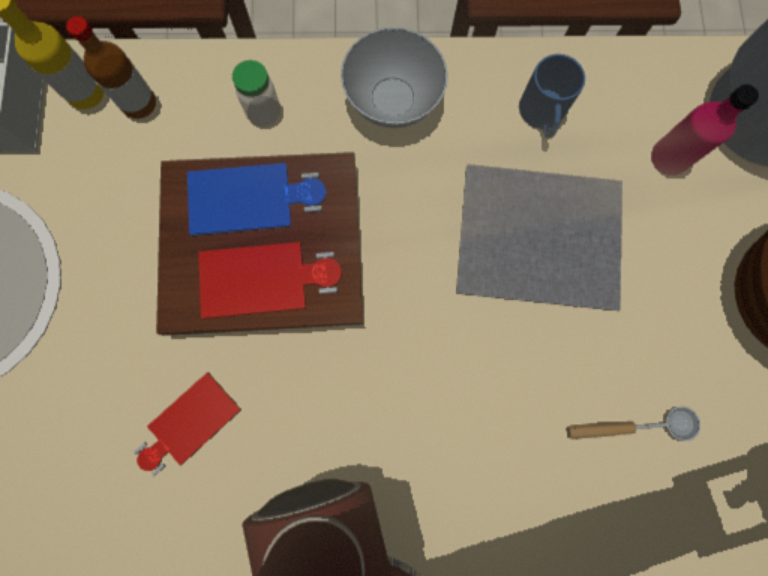

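View pics/b.png

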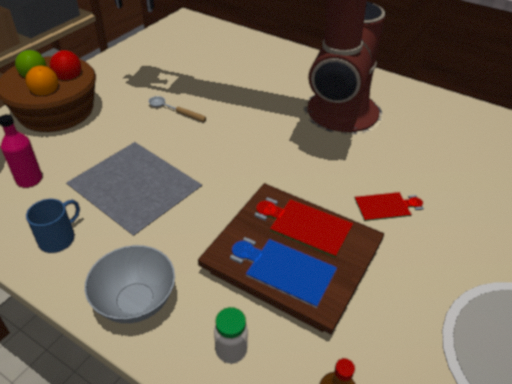

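The picture shows two red boards: A on the stand at about (250, 280), 103×208 mm, and B on the counter at about (190, 420), 75×151 mm. A fits: it's the larger one, lies on the stand beside the blue board, and its handle points at the mat. I'll confirm this in a crop with the fitted model overlaid.

```bash
python3 - <<'E'
from h import *
from scipy.optimize import minimize
im=optics.grab_frame("top");ci=optics.camera_info("top")
os_=nets.outline_of("top","board")
o=max(os_,key=lambda o:o["pixels"].sum())
red=((im[...,0]>120)&(im[...,1]<80)&(im[...,2]<80)&o["pixels"])
outl=np.array([[-50,75],[50,75],[50,-75],[-50,-75]])/1000.
def W(p,pts,z=.058):
    c,s=np.cos(p[2]),np.sin(p[2]);return np.c_[pts@np.array([[c,s],[-s,c]])+p[:2],np.full(len(pts),z)]
disc=np.array([[.022*np.cos(a),-.110+.022*np.sin(a)] for a in np.linspace(0,6.28,24)])
def ren(p):
    m=np.zeros((384*4,512*4),np.uint8)
    for pts in (outl,disc,np.array([[-.011,-.07],[.011,-.07],[.011,-.1],[-.011,-.1]])):
        cv2.fillPoly(m,[np.array([[(u+.5)*4,(v+.5)*4] for u,v in (proj(ci,X) for X in W(p,pts))]).astype(np.int32)],255)
    return cv2.resize(m,(512,384),interpolation=cv2.INTER_AREA)/255.
f=lambda q:np.abs(ren([q[0]/1e3,q[1]/1e3,q[2]/100])-red).sum()
r=minimize(f,[512,162,5],method="Nelder-Mead",options=dict(initial_simplex=[[512,162,5],[518,162,5],[512,168,5],[512,162,9]]))
p=r.x/[1e3,1e3,1e2];print("board",p,r.fun,red.sum())
sc=np.array([.5746,.153]);a=np.radians(2.0);Rs=np.array([[np.cos(a),-np.sin(a)],[np.sin(a),np.cos(a)]])
print("in stand",Rs.T@(p[:2]-sc))
np.save("bp.npy",p)
x0,y0=90,90;cr=cv2.resize(im[y0:330,x0:260],None,fx=3,fy=3,interpolation=cv2.INTER_CUBIC)[:600].copy()
for pts in (outl,disc):
    cv2.polylines(cr,[np.array([[(u+.5-x0)*3,(v+.5-y0)*3] for u,v in (proj(ci,X) for X in W(p,pts))]).astype(np.int32)],True,(255,255,0),1)
so=np.array([[-.135,.15],[.135,.15],[.135,-.15],[-.135,-.15]])
cv2.polylines(cr,[np.array([[(u+.5-x0)*3,(v+.5-y0)*3] for u,v in (proj(ci,X) for X in W([*sc,a],so,.05))]).astype(np.int32)],True,(0,255,0),1)
save(cr,"c")
s=st();R=Ro.from_quat(np.roll(s["tool_rot"],-1)).as_matrix()
back=W(p,np.array([[0,.075+.011+.018]]))[0][:2];tgt=np.array([*back,.12])
print("tgt",tgt,"shift",R.T@(tgt-s["tool_pos"])/.8)
E
```

```text
board [0.51229518 0.16116451 0.08247806] 107.75686274509803 3394
in stand [-0.06198193  0.01033395]
0.4 [ 0.2153 -0.5866  0.2311] [-0.     0.985  0.175 -0.   ] [-0.1 -0.3  0. ] 1.0 0.0
tgt [0.50372718 0.26481098 0.12      ] shift [ 0.70518043 -0.87482912  0.13916223]
```

View pics/c.png

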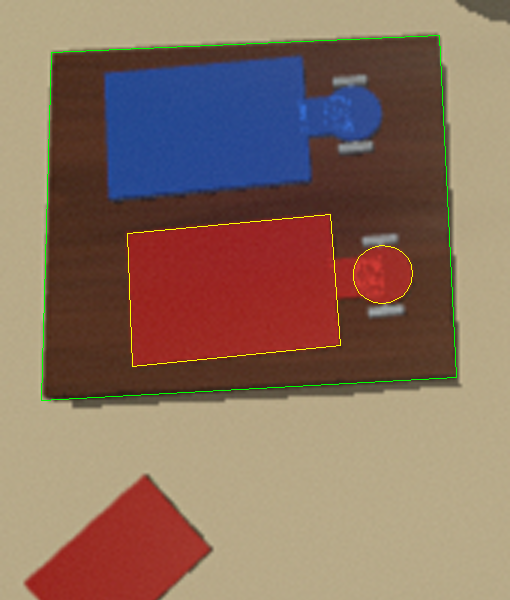

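The crop confirms A. The yellow model lies right on the large red board, with its wide part at (127–340, 215–365) and disc at (383, 274); the green outline fits the stand. Next I'll move above the area behind the board's back edge, with the fingers half open for a stable two-point push.

```bash

python3 -m inch '[{"dx":0.176,"dy":-0.219},{"dx":0.176,"dy":-0.219},{"dx":0.176,"dy":-0.219},{"dx":0.176,"dy":-0.219},{"dx":0.176,"dy":-0.219}]' 0 >/dev/null
python3 -m inch '[{"dx":0.176,"dy":-0.219},{"dx":0.176,"dy":-0.219},{"dx":0.176,"dy":-0.219},{"dx":0.176,"dy":-0.219},{"dx":0.176,"dy":-0.219}]'
python3 -m inch '[{"dx":0.176,"dy":-0.219},{"dx":0.176,"dy":-0.219},{"dx":0.176,"dy":-0.219},{"dx":0.176,"dy":-0.219},{"dx":0.176,"dy":-0.219}]' >/dev/null
python3 -m inch '[{"dx":0.177,"dy":-0.218},{"dx":0.177,"dy":-0.218},{"dx":0.177,"dy":-0.218},{"dx":0.177,"dy":-0.218},{"dx":0.177,"dy":-0.218}]'
python3 -m inch '[{"rz":-0.45},{"rz":-0.45},{"rz":-0.45},{"rz":-0.45},{"rz":-0.45}]'
python3 -m inch '[{"rz":-0.417},{"rz":-0.417},{"rz":-0.417},{"rz":-0.417},{"rz":-0.417}]'
cat >> h.py <<'E'
def to(x,y,z,yaw=None):
    s=st();R=Ro.from_quat(np.roll(s["tool_rot"],-1)).as_matrix()
    print("joints",np.round(s["joint_pos"],2),"tool_y yaw",np.degrees(np.arctan2(R[1,1],R[0,1])).round(2),"tool z",R[:,2].round(3))
    print("shift",(R.T@(np.array([x,y,z])-s["tool_pos"])/.8).round(4))
E
python3 -c "
from h import *
to(.5037,.2648,.08)"
```

```text
0.4 [ 0.2153 -0.5866  0.2311] [-0.     0.985  0.175 -0.   ] [-0.1 -0.3  0. ] 1.0 0.0
joints [-1.34  0.05  1.61 -0.    1.48 -0.12] tool_y yaw -69.84 tool z [-0.  0. -1.]
shift [ 0.7051 -0.8748  0.1892]validation failed for argument at $[0]...
validation failed for argument at $[0]...
validation failed for argument at $[0]...
validation failed for argument at $[0]...
validation failed for argument at $[0]...
validation failed for argument at $[0]...
```

The rows seem to need all six keys.

```bash

python3 -m inch '[{"dx":0.176,"dy":-0.219,"dz":0,"rx":0,"ry":0,"rz":0},{"dx":0.176,"dy":-0.219,"dz":0,"rx":0,"ry":0,"rz":0},{"dx":0.176,"dy":-0.219,"dz":0,"rx":0,"ry":0,"rz":0},{"dx":0.176,"dy":-0.219,"dz":0,"rx":0,"ry":0,"rz":0},{"dx":0.176,"dy":-0.219,"dz":0,"rx":0,"ry":0,"rz":0}]' 0
```

```text
time: 0.9
tool_pos: [0.2879, -0.3707, 0.2312]
tool_rot: [-0.0, 0.984, 0.176, 0.0]
contact_force: [-0.9, -1.3, 0.7]
gripper_width: 0.5
grasp_force: 0.0
```

```bash

python3 -m inch '[{"dx":0.176,"dy":-0.219,"dz":0,"rx":0,"ry":0,"rz":0},{"dx":0.176,"dy":-0.219,"dz":0,"rx":0,"ry":0,"rz":0},{"dx":0.176,"dy":-0.219,"dz":0,"rx":0,"ry":0,"rz":0},{"dx":0.176,"dy":-0.219,"dz":0,"rx":0,"ry":0,"rz":0},{"dx":0.176,"dy":-0.219,"dz":0,"rx":0,"ry":0,"rz":0}]' >/dev/null
python3 -m inch '[{"dx":0.176,"dy":-0.219,"dz":0,"rx":0,"ry":0,"rz":0},{"dx":0.176,"dy":-0.219,"dz":0,"rx":0,"ry":0,"rz":0},{"dx":0.176,"dy":-0.219,"dz":0,"rx":0,"ry":0,"rz":0},{"dx":0.176,"dy":-0.219,"dz":0,"rx":0,"ry":0,"rz":0},{"dx":0.176,"dy":-0.219,"dz":0,"rx":0,"ry":0,"rz":0}]' >/dev/null
python3 -m inch '[{"dx":0.177,"dy":-0.218,"dz":0,"rx":0,"ry":0,"rz":0},{"dx":0.177,"dy":-0.218,"dz":0,"rx":0,"ry":0,"rz":0},{"dx":0.177,"dy":-0.218,"dz":0,"rx":0,"ry":0,"rz":0},{"dx":0.177,"dy":-0.218,"dz":0,"rx":0,"ry":0,"rz":0},{"dx":0.177,"dy":-0.218,"dz":0,"rx":0,"ry":0,"rz":0}]' >/dev/null
python3 -m inch '[{"dx":0,"dy":0,"dz":0,"rx":0,"ry":0,"rz":-0.45},{"dx":0,"dy":0,"dz":0,"rx":0,"ry":0,"rz":-0.45},{"dx":0,"dy":0,"dz":0,"rx":0,"ry":0,"rz":-0.45},{"dx":0,"dy":0,"dz":0,"rx":0,"ry":0,"rz":-0.45},{"dx":0,"dy":0,"dz":0,"rx":0,"ry":0,"rz":-0.45}]' >/dev/null
python3 -m inch '[{"dx":0,"dy":0,"dz":0,"rx":0,"ry":0,"rz":-0.417},{"dx":0,"dy":0,"dz":0,"rx":0,"ry":0,"rz":-0.417},{"dx":0,"dy":0,"dz":0,"rx":0,"ry":0,"rz":-0.417},{"dx":0,"dy":0,"dz":0,"rx":0,"ry":0,"rz":-0.417},{"dx":0,"dy":0,"dz":0,"rx":0,"ry":0,"rz":-0.417}]' >/dev/null
python3 -c "
from h import *
to(.5037,.2648,.08)"
```

```text
3.4 [0.5036 0.2648 0.2314] [0.    0.677 0.736 0.   ] [ 0.2  0.5 -0.1] 0.5 0.0
joints [ 0.35 -0.08  1.74  0.    1.48  0.27] tool_y yaw 4.73 tool z [ 0.  0. -1.]
shift [0.000e+00 1.000e-04 1.892e-01]
```

```bash

python3 -m inch '[{"dx":0,"dy":0,"dz":0.21,"rx":0,"ry":0,"rz":0},{"dx":0,"dy":0,"dz":0.21,"rx":0,"ry":0,"rz":0},{"dx":0,"dy":0,"dz":0.21,"rx":0,"ry":0,"rz":0},{"dx":0,"dy":0,"dz":0.21,"rx":0,"ry":0,"rz":0},{"dx":0,"dy":0,"dz":0.21,"rx":0,"ry":0,"rz":0}]'
python3 -m inch '[{"dx":0,"dy":0,"dz":0.005,"rx":0,"ry":0,"rz":0},{"dx":0,"dy":0,"dz":0.005,"rx":0,"ry":0,"rz":0}]'
python3 -m inch '[{"dx":0,"dy":0,"dz":0.003,"rx":0,"ry":0,"rz":0},{"dx":0,"dy":0,"dz":0.003,"rx":0,"ry":0,"rz":0}]'|grep -E 'pos|force'
python3 -m inch '[{"dx":0,"dy":0,"dz":0.002,"rx":0,"ry":0,"rz":0},{"dx":0,"dy":0,"dz":0.002,"rx":0,"ry":0,"rz":0}]'|grep -E 'pos|force'
```

```text
time: 3.9
tool_pos: [0.5004, 0.2636, 0.0588]
tool_rot: [-0.002, 0.678, 0.735, -0.004]
contact_force: [-0.1, -0.8, -0.6]
gripper_width: 0.498
grasp_force: 0.0
time: 4.1
tool_pos: [0.5051, 0.2653, 0.0613]
tool_rot: [0.001, 0.678, 0.735, 0.002]
contact_force: [0.1, 0.0, 0.9]
gripper_width: 0.501
grasp_force: 0.0
tool_pos: [0.5045, 0.2651, 0.0582]
contact_force: [1.4, 0.8, 0.6]
grasp_force: 0.0
tool_pos: [0.5037, 0.2648, 0.0555]
contact_force: [0.2, 0.3, 0.2]
grasp_force: 0.0
```

```bash

python3 -m inch '[{"dx":0,"dy":0,"dz":0.003,"rx":0,"ry":0,"rz":0},{"dx":0,"dy":0,"dz":0.003,"rx":0,"ry":0,"rz":0}]'|grep -E 'pos|force'
python3 -m inch '[{"dx":0,"dy":0,"dz":0.002,"rx":0,"ry":0,"rz":0},{"dx":0,"dy":0,"dz":0.002,"rx":0,"ry":0,"rz":0}]'|grep -E 'pos|force'
```

```text
tool_pos: [0.5033, 0.2647, 0.0525]
contact_force: [0.5, 0.1, -0.1]
grasp_force: 0.0
tool_pos: [0.5034, 0.2647, 0.051]
contact_force: [0.3, -0.0, -0.3]
grasp_force: 0.0
```

```bash

python3 -m inch '[{"dx":0,"dy":0,"dz":0.002,"rx":0,"ry":0,"rz":0},{"dx":0,"dy":0,"dz":0.002,"rx":0,"ry":0,"rz":0}]'|grep -E 'pos|force'
python3 -m inch '[{"dx":0,"dy":0,"dz":0.0025,"rx":0,"ry":0,"rz":0},{"dx":0,"dy":0,"dz":0.0025,"rx":0,"ry":0,"rz":0}]'|grep -E 'pos|force'
```

```text
tool_pos: [0.5035, 0.2647, 0.0494]
contact_force: [-0.1, 0.5, -0.2]
grasp_force: 0.0
tool_pos: [0.5039, 0.2649, 0.0482]
contact_force: [-0.9, 0.2, 1.8]
grasp_force: 1.3
```

```bash
python3 - <<'E'
from h import *
st();im=optics.grab_frame("wrist");save(im,"w1");st()
E
```

```text
5.3 [0.5039 0.2649 0.0482] [0.    0.678 0.735 0.   ] [-0.9  0.2  1.8] 0.502 1.3
5.35 [0.5039 0.2649 0.0482] [0.    0.678 0.735 0.   ] [-0.9  0.1  3.3] 0.494 1.6
```

View pics/w1.png

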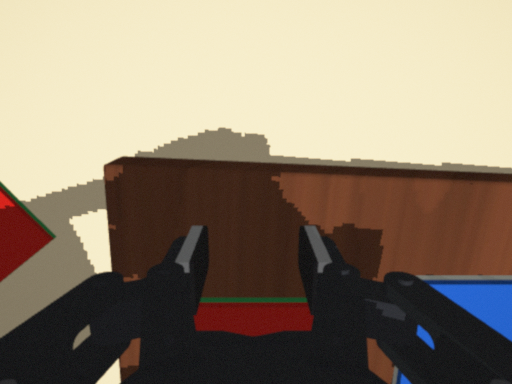

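The wrist view shows both fingertips just at the stand's surface (about (190, 235) and (310, 235)), with the red board's back edge in front of them (row ~300). I'll rise 3 mm and push along the board's axis.

```bash

python3 -m inch '[{"dx":0,"dy":0,"dz":-0.0045,"rx":0,"ry":0,"rz":0},{"dx":-0.01,"dy":0,"dz":-0.0045,"rx":0,"ry":0,"rz":0},{"dx":-0.02,"dy":0,"dz":-0.0045,"rx":0,"ry":0,"rz":0},{"dx":-0.028,"dy":0,"dz":-0.0045,"rx":0,"ry":0,"rz":0},{"dx":-0.036,"dy":0,"dz":-0.0045,"rx":0,"ry":0,"rz":0}]'|grep -E 'pos|force'
python3 -m inch '[{"dx":-0.009,"dy":0,"dz":0,"rx":0,"ry":0,"rz":0},{"dx":-0.018,"dy":0,"dz":0,"rx":0,"ry":0,"rz":0},{"dx":-0.027,"dy":0,"dz":0,"rx":0,"ry":0,"rz":0},{"dx":-0.036,"dy":0,"dz":0,"rx":0,"ry":0,"rz":0},{"dx":-0.045,"dy":0,"dz":0,"rx":0,"ry":0,"rz":0}]'|grep -E 'pos|force'
python3 -m inch '[{"dx":-0.01,"dy":0,"dz":0,"rx":0,"ry":0,"rz":0},{"dx":-0.02,"dy":0,"dz":0,"rx":0,"ry":0,"rz":0},{"dx":-0.03,"dy":0,"dz":0,"rx":0,"ry":0,"rz":0},{"dx":-0.04,"dy":0,"dz":0,"rx":0,"ry":0,"rz":0},{"dx":-0.048,"dy":0,"dz":0,"rx":0,"ry":0,"rz":0}]'|grep -E 'pos|force'
python3 - <<'E'
from h import *
im=optics.grab_frame("top");ci=optics.camera_info("top")
red=((im[...,0]>110)&(im[...,1]<80)&(im[...,2]<80)).astype(np.uint8)
n,l,stt,c=cv2.connectedComponentsWithStats(red)
for i in range(1,n):
    if stt[i,4]>300: print(stt[i],c[i])
for o in nets.outline_of("top","board")[:3]:
    P,r=rect(ci,o["pixels"],.058);print(round(o["confidence"],2),np.round(o["bbox"]),np.round(r[0],1),np.round(r[1],1),round(r[2],1))
save(im,"d")
E
```

```text
tool_pos: [0.5059, 0.2355, 0.0512]
contact_force: [1.1, 1.8, -0.1]
grasp_force: 0.7
tool_pos: [0.5088, 0.1995, 0.0512]
contact_force: [0.1, 2.0, -0.2]
grasp_force: 0.5
tool_pos: [0.5121, 0.1612, 0.0513]
contact_force: [0.2, 1.4, -0.7]
grasp_force: 0.6
[455  68  36  28 308] [474.63311688  82.23376623]
[ 86 126  55  20 446] [116.61210762 136.0426009 ]
[ 172  157   93   48 2340] [221.84230769 178.62051282]
0.82 [219. 183.  92.  52.] [521.8  48.9] [104.2 208.6] 5.5
```

View pics/d.png

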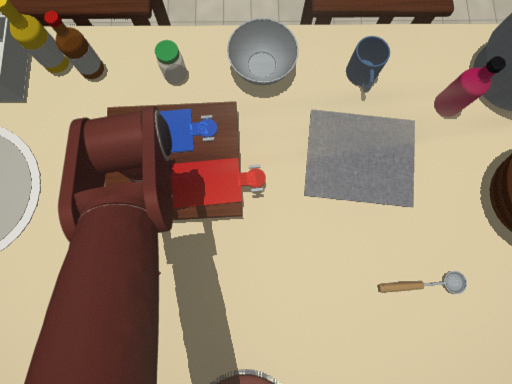

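The board has slid straight: its handle is past the stand's edge with the disc at (258, 180), and blue is undisturbed at (205, 128). It sits at stand y ≈ −74 mm. Next I'll rise, open and move over the grip.

```bash

python3 -m inch '[{"dx":0.008,"dy":0,"dz":0,"rx":0,"ry":0,"rz":0},{"dx":0.008,"dy":0,"dz":-0.06,"rx":0,"ry":0,"rz":0},{"dx":0.008,"dy":0,"dz":-0.11,"rx":0,"ry":0,"rz":0},{"dx":0.008,"dy":0,"dz":-0.11,"rx":0,"ry":0,"rz":0}]' 1 |grep -E 'pos|force'
python3 -m inch '[{"dx":-0.252,"dy":0,"dz":0,"rx":0,"ry":0,"rz":0},{"dx":-0.252,"dy":0,"dz":0,"rx":0,"ry":0,"rz":0},{"dx":-0.252,"dy":0,"dz":0,"rx":0,"ry":0,"rz":0},{"dx":-0.252,"dy":0,"dz":0,"rx":0,"ry":0,"rz":0},{"dx":-0.252,"dy":0,"dz":0,"rx":0,"ry":0,"rz":0}]' |grep -E 'pos|force'
python3 - <<'E'
from h import *
to(.5285,-.0331,.042)
ci=optics.camera_info("wrist");im=optics.grab_frame("wrist")
for X in ((.5285,-.0331,.054),):
    u,v=proj(ci,X);print(u,v);cv2.drawMarker(im,(int(u),int(v)),(0,255,0),0,10)
save(im,"w2")
E
```

```text
tool_pos: [0.5159, 0.1698, 0.1469]
contact_force: [0.2, 0.2, 0.7]
grasp_force: 0.0
tool_pos: [0.5282, -0.037, 0.1392]
contact_force: [0.8, 0.8, -0.2]
grasp_force: 0.0
7.85 [ 0.5282 -0.037   0.1392] [ 0.001  0.68   0.733 -0.001] [ 0.8  0.8 -0.2] 1.002 0.0
joints [-0.21 -0.1   1.92 -0.    1.32 -0.28] tool_y yaw 4.33 tool z [ 0.    -0.002 -1.   ]
shift [0.0051 0.0007 0.1215]
254.72966763527717 186.7511573141485
```

View pics/w2.png

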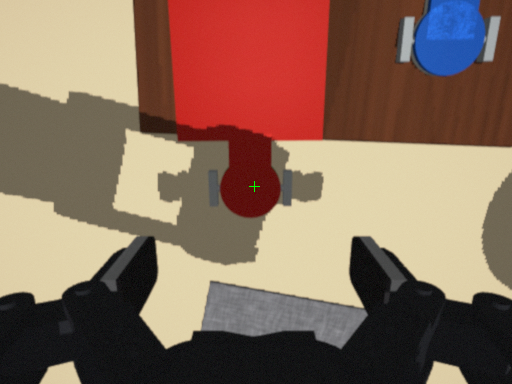

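The wrist view puts the plates at (214, 188) and (287, 188), so the grip centre is about (250, 188), some 3 mm left of my prediction. It is clear of the stand edge at row ~145. I'll shift 2.4 mm and descend.

```bash

python3 -m inch '[{"dx":0,"dy":-0.003,"dz":0.04,"rx":0,"ry":0,"rz":0},{"dx":0,"dy":-0.003,"dz":0.08,"rx":0,"ry":0,"rz":0},{"dx":0,"dy":-0.003,"dz":0.1,"rx":0,"ry":0,"rz":0},{"dx":0,"dy":-0.003,"dz":0.1,"rx":0,"ry":0,"rz":0}]' |grep -E 'pos|force'
python3 -c "
from h import *
to(.526,-.0331,.042)"
```

```text
tool_pos: [0.5227, -0.0307, 0.0557]
contact_force: [-0.4, 0.5, -0.4]
grasp_force: 0.0
8.3 [ 0.5227 -0.0307  0.0557] [-0.003  0.677  0.736 -0.002] [-0.4  0.5 -0.4] 1.003 0.0
joints [-0.2  -0.    1.98  0.    1.17 -0.28] tool_y yaw 4.78 tool z [-0.007  0.002 -1.   ]
shift [-0.0034  0.0039  0.0171]
```

```bash

python3 -m inch '[{"dx":0,"dy":0,"dz":0.012,"rx":0,"ry":0,"rz":0},{"dx":0,"dy":0,"dz":0.0215,"rx":0,"ry":0,"rz":0},{"dx":0,"dy":0,"dz":0.0215,"rx":0,"ry":0,"rz":0},{"dx":0,"dy":0,"dz":0.0215,"rx":0,"ry":0,"rz":0}]' 
python3 -m inch '[{"dx":0,"dy":0,"dz":0,"rx":0,"ry":0,"rz":0},{"dx":0,"dy":0,"dz":0,"rx":0,"ry":0,"rz":0},{"dx":0,"dy":0,"dz":0,"rx":0,"ry":0,"rz":0},{"dx":0,"dy":0,"dz":0,"rx":0,"ry":0,"rz":0},{"dx":0,"dy":0,"dz":0,"rx":0,"ry":0,"rz":0}]' -1
```

```text
time: 8.7
tool_pos: [0.5259, -0.0328, 0.0426]
tool_rot: [0.0, 0.678, 0.735, 0.0]
contact_force: [0.2, 0.6, 0.7]
gripper_width: 1.0
grasp_force: 0.0
time: 9.2
tool_pos: [0.5261, -0.033, 0.0429]
tool_rot: [0.001, 0.678, 0.735, 0.0]
contact_force: [0.6, 0.4, 4.1]
gripper_width: 0.685
grasp_force: 66.6
```

Gripped: 58 mm opening, 67 N. I'll lift along an arc about the board's far edge so that it doesn't swing.

```bash

python3 -m inch '[{"dx":0.0035,"dy":0,"dz":-0.04,"rx":0,"ry":0,"rz":0},{"dx":0.014,"dy":0,"dz":-0.079,"rx":0,"ry":0,"rz":0},{"dx":0.031,"dy":0,"dz":-0.1155,"rx":0,"ry":0,"rz":0},{"dx":0.054,"dy":0,"dz":-0.149,"rx":0,"ry":0,"rz":0},{"dx":0.0825,"dy":0,"dz":-0.177,"rx":0,"ry":0,"rz":0}]' 
python3 -m inch '[{"dx":0.033,"dy":0,"dz":-0.023,"rx":0,"ry":0,"rz":0},{"dx":0.0695,"dy":0,"dz":-0.04,"rx":0,"ry":0,"rz":0},{"dx":0.1,"dy":0,"dz":-0.05,"rx":0,"ry":0,"rz":0},{"dx":0.1,"dy":0,"dz":-0.08,"rx":0,"ry":0,"rz":0},{"dx":0.1,"dy":0,"dz":-0.12,"rx":0,"ry":0,"rz":0}]' 
python3 - <<'E'
from h import *
im=optics.grab_frame("scene");a=optics.grab_frame("top")
save(np.hstack([cv2.resize(im,(400,300)),cv2.resize(a,(400,300))]),"e")
to(.59,-.29,.3)
E
```

```text
time: 9.7
tool_pos: [0.5197, 0.0332, 0.1843]
tool_rot: [-0.0, 0.678, 0.735, -0.0]
contact_force: [1.2, -0.1, -2.9]
gripper_width: 0.682
grasp_force: 66.7
time: 10.2
tool_pos: [0.5116, 0.1134, 0.2764]
tool_rot: [-0.002, 0.677, 0.736, -0.003]
contact_force: [0.0, -0.0, -3.3]
gripper_width: 0.678
grasp_force: 66.6
10.3 [0.5153 0.1131 0.2836] [0.002 0.677 0.736 0.003] [ 1.  -0.6 -2.1] 0.68 66.6
joints [ 0.07 -0.21  1.78 -0.    1.57 -0.01] tool_y yaw 4.7 tool z [ 0.007  0.    -1.   ]
shift [-0.5098  0.0518 -0.0201]
```

View pics/e.png

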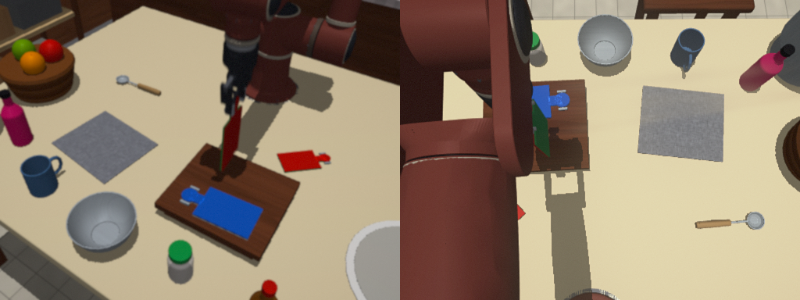

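The board hangs from the grip (scene view at about (232, 140)), green face towards the mat, and blue is still in place at (220, 210). Now I'll align with the mat and carry it over slowly.

```bash

python3 -m inch '[{"dx":0,"dy":0,"dz":0,"rx":0,"ry":0,"rz":0.05},{"dx":0,"dy":0,"dz":0,"rx":0,"ry":0,"rz":0.1},{"dx":0,"dy":0,"dz":0,"rx":0,"ry":0,"rz":0.141}]' >/dev/null
python3 -m inch '[{"dx":-0.015,"dy":0.004,"dz":0,"rx":0,"ry":0,"rz":0},{"dx":-0.037,"dy":0.01,"dz":0,"rx":0,"ry":0,"rz":0},{"dx":-0.062,"dy":0.017,"dz":0,"rx":0,"ry":0,"rz":0},{"dx":-0.09,"dy":0.024,"dz":0,"rx":0,"ry":0,"rz":0},{"dx":-0.119,"dy":0.032,"dz":0,"rx":0,"ry":0,"rz":0}]' >/dev/null
python3 -m inch '[{"dx":-0.024,"dy":0.0065,"dz":0,"rx":0,"ry":0,"rz":0},{"dx":-0.048,"dy":0.013,"dz":0,"rx":0,"ry":0,"rz":0},{"dx":-0.072,"dy":0.019,"dz":0,"rx":0,"ry":0,"rz":0},{"dx":-0.095,"dy":0.026,"dz":0,"rx":0,"ry":0,"rz":0},{"dx":-0.119,"dy":0.032,"dz":0,"rx":0,"ry":0,"rz":0}]' >/dev/null
python3 -m inch '[{"dx":-0.024,"dy":0.0065,"dz":0,"rx":0,"ry":0,"rz":0},{"dx":-0.048,"dy":0.013,"dz":0,"rx":0,"ry":0,"rz":0},{"dx":-0.072,"dy":0.019,"dz":0,"rx":0,"ry":0,"rz":0},{"dx":-0.095,"dy":0.026,"dz":0,"rx":0,"ry":0,"rz":0},{"dx":-0.119,"dy":0.032,"dz":0,"rx":0,"ry":0,"rz":0}]' >/dev/null
python3 -m inch '[{"dx":-0.024,"dy":0.0065,"dz":0,"rx":0,"ry":0,"rz":0},{"dx":-0.048,"dy":0.013,"dz":0,"rx":0,"ry":0,"rz":0},{"dx":-0.072,"dy":0.019,"dz":0,"rx":0,"ry":0,"rz":0},{"dx":-0.095,"dy":0.026,"dz":0,"rx":0,"ry":0,"rz":0},{"dx":-0.119,"dy":0.032,"dz":0,"rx":0,"ry":0,"rz":0}]' >/dev/null
python3 -m inch '[{"dx":-0.028,"dy":0.008,"dz":0,"rx":0,"ry":0,"rz":0},{"dx":-0.057,"dy":0.015,"dz":0,"rx":0,"ry":0,"rz":0},{"dx":-0.082,"dy":0.022,"dz":0,"rx":0,"ry":0,"rz":0},{"dx":-0.104,"dy":0.028,"dz":0,"rx":0,"ry":0,"rz":0},{"dx":-0.119,"dy":0.032,"dz":0,"rx":0,"ry":0,"rz":0}]' 
python3 - <<'E'
from h import *
to(.5795,-.3751,.1845)
E
```

```text
time: 13.1
tool_pos: [0.5789, -0.3777, 0.2794]
tool_rot: [-0.0, 0.752, 0.659, -0.0]
contact_force: [0.2, 0.5, -3.6]
gripper_width: 0.68
grasp_force: 66.6
13.1 [ 0.5789 -0.3777  0.2794] [-0.     0.752  0.659 -0.   ] [ 0.2  0.5 -3.6] 0.68 66.6
joints [-0.69  0.18  1.39 -0.    1.57 -0.55] tool_y yaw -7.49 tool z [-0.  0. -1.]
shift [0.0034 0.0004 0.1186]
```

```bash

python3 -m inch '[{"dx":0.001,"dy":0,"dz":0.02,"rx":0,"ry":0,"rz":0},{"dx":0.002,"dy":0,"dz":0.045,"rx":0,"ry":0,"rz":0},{"dx":0.003,"dy":0,"dz":0.07,"rx":0,"ry":0,"rz":0},{"dx":0.0034,"dy":0,"dz":0.09,"rx":0,"ry":0,"rz":0},{"dx":0.0034,"dy":0,"dz":0.105,"rx":0,"ry":0,"rz":0}]' >/dev/null
python3 -m inch '[{"dx":0,"dy":0,"dz":0,"rx":0,"ry":0,"rz":0},{"dx":0,"dy":0,"dz":0,"rx":0,"ry":0,"rz":0},{"dx":0,"dy":0,"dz":0,"rx":0,"ry":0,"rz":0},{"dx":0,"dy":0,"dz":0,"rx":0,"ry":0,"rz":0},{"dx":0,"dy":0,"dz":0,"rx":0,"ry":0,"rz":0}]' 
python3 - <<'E'
from h import *
im=optics.grab_frame("scene");a=optics.grab_frame("top")
save(np.hstack([cv2.resize(im[60:300,20:340],(400,300)),cv2.resize(a[60:300,192:512],(400,300))]),"f")
E
```

```text
time: 14.1
tool_pos: [0.5796, -0.3736, 0.1969]
tool_rot: [0.001, 0.752, 0.66, 0.0]
contact_force: [-0.6, -0.0, -3.4]
gripper_width: 0.679
grasp_force: 66.6
```

View pics/f.png

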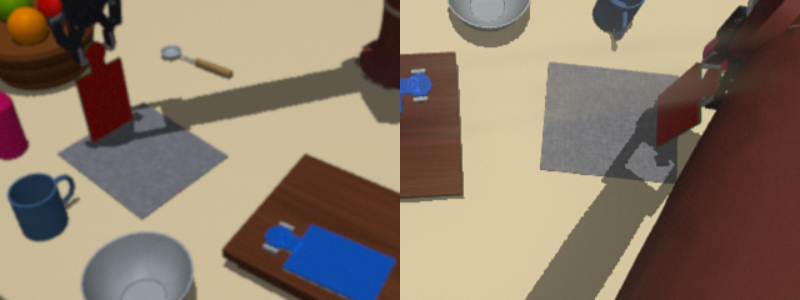

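The board hangs vertical over the mat's far part, with red facing the stand as planned (scene (107, 95)). I'll start the lay-down: descend while moving towards the stand, so the lower edge trails.

```bash

python3 -m inch '[{"dx":0.0075,"dy":0,"dz":0.0105,"rx":0,"ry":0,"rz":0},{"dx":0.024,"dy":0,"dz":0.019,"rx":0,"ry":0,"rz":0},{"dx":0.04,"dy":0,"dz":0.0255,"rx":0,"ry":0,"rz":0},{"dx":0.0675,"dy":0,"dz":0.031,"rx":0,"ry":0,"rz":0},{"dx":0.0975,"dy":0,"dz":0.041,"rx":0,"ry":0,"rz":0}]' 
python3 - <<'E'
from h import *
im=optics.grab_frame("scene");a=optics.grab_frame("top")
save(np.hstack([cv2.resize(im[60:300,20:340],(400,300)),cv2.resize(a[60:300,192:512],(400,300))]),"g")
E
```

```text
time: 14.7
tool_pos: [0.59, -0.2945, 0.1655]
tool_rot: [0.001, 0.752, 0.66, 0.0]
contact_force: [-1.6, 1.6, 2.8]
gripper_width: 0.682
grasp_force: 67.2
```

View pics/g.png

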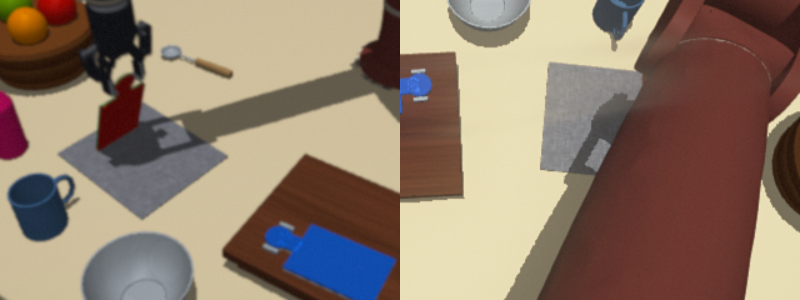

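The edge is trailing as wanted: handle at (130, 80), lower edge back at (97, 150) in the scene view, red side turning under. I'll continue the arc.

```bash

python3 -m inch '[{"dx":0.0295,"dy":0,"dz":0.014,"rx":0,"ry":0,"rz":0},{"dx":0.056,"dy":0,"dz":0.032,"rx":0,"ry":0,"rz":0},{"dx":0.08,"dy":0,"dz":0.054,"rx":0,"ry":0,"rz":0},{"dx":0.101,"dy":0,"dz":0.0785,"rx":0,"ry":0,"rz":0},{"dx":0.118,"dy":0,"dz":0.106,"rx":0,"ry":0,"rz":0}]' |grep -E 'pos|force'
python3 -m inch '[{"dx":0.012,"dy":0,"dz":0.026,"rx":0,"ry":0,"rz":0},{"dx":0.019,"dy":0,"dz":0.049,"rx":0,"ry":0,"rz":0},{"dx":0.024,"dy":0,"dz":0.0725,"rx":0,"ry":0,"rz":0},{"dx":0.026,"dy":0,"dz":0.085,"rx":0,"ry":0,"rz":0},{"dx":0.026,"dy":0,"dz":0.085,"rx":0,"ry":0,"rz":0}]'|grep -E 'pos|force'
```

```text
tool_pos: [0.6021, -0.2001, 0.0779]
contact_force: [0.1, -0.2, -2.4]
grasp_force: 66.8
tool_pos: [0.6028, -0.18, 0.008]
contact_force: [-0.2, 1.9, -1.9]
grasp_force: 66.8
```

```bash

python3 -m inch '[{"dx":0,"dy":0,"dz":0.003,"rx":0,"ry":0,"rz":0},{"dx":0,"dy":0,"dz":0.005,"rx":0,"ry":0,"rz":0},{"dx":0,"dy":0,"dz":0.005,"rx":0,"ry":0,"rz":0}]' |grep -E 'pos|force'
python3 -m inch '[{"dx":0,"dy":0,"dz":0.002,"rx":0,"ry":0,"rz":0},{"dx":0,"dy":0,"dz":0.004,"rx":0,"ry":0,"rz":0},{"dx":0,"dy":0,"dz":0.004,"rx":0,"ry":0,"rz":0}]' |grep -E 'pos|force'
```

```text
tool_pos: [0.6047, -0.1819, 0.0068]
contact_force: [0.7, 1.8, -1.9]
grasp_force: 66.8
tool_pos: [0.6043, -0.1819, 0.0029]
contact_force: [0.6, -0.1, -1.7]
grasp_force: 66.8
```

```bash

python3 -m inch '[{"dx":0,"dy":0,"dz":0.0015,"rx":0,"ry":0,"rz":0},{"dx":0,"dy":0,"dz":0.0025,"rx":0,"ry":0,"rz":0},{"dx":0,"dy":0,"dz":0.0025,"rx":0,"ry":0,"rz":0}]' |grep -E 'pos|force'
python3 -m inch '[{"dx":0,"dy":0,"dz":0,"rx":0,"ry":0,"rz":0},{"dx":0,"dy":0,"dz":0,"rx":0,"ry":0,"rz":0},{"dx":0,"dy":0,"dz":0,"rx":0,"ry":0,"rz":0},{"dx":0,"dy":0,"dz":0,"rx":0,"ry":0,"rz":0}]' 1
python3 -m inch '[{"dx":0,"dy":0,"dz":-0.02,"rx":0,"ry":0,"rz":0},{"dx":0,"dy":0,"dz":-0.06,"rx":0,"ry":0,"rz":0},{"dx":0,"dy":0,"dz":-0.12,"rx":0,"ry":0,"rz":0},{"dx":0,"dy":0,"dz":-0.18,"rx":0,"ry":0,"rz":0},{"dx":0,"dy":0,"dz":-0.2,"rx":0,"ry":0,"rz":0}]' >/dev/null
python3 -m inch '[{"dx":0.05,"dy":0,"dz":0,"rx":0,"ry":0,"rz":0},{"dx":0.1,"dy":0,"dz":0,"rx":0,"ry":0,"rz":0},{"dx":0.15,"dy":0,"dz":0,"rx":0,"ry":0,"rz":0},{"dx":0.2,"dy":0,"dz":0,"rx":0,"ry":0,"rz":0},{"dx":0.25,"dy":0,"dz":0,"rx":0,"ry":0,"rz":0}]' |grep -E 'time|pos|force'
python3 - <<'E'
from h import *
im=optics.grab_frame("scene");a=optics.grab_frame("top");ci=optics.camera_info("top")
g=((a[...,1]>1.4*a[...,0])&(a[...,1]>1.4*a[...,2])&(a[...,1]>40));g[:, :300]=0;print(g.sum())
m=np.array([.5905,-.2908]);ya=np.array([.129,.992]);xa=np.array([.992,-.129])
P,r=rect(ci,g,.012);print(r);print("whole centre in mat mm",(np.array(r[0])/1e3-m)@xa*1e3,(np.array(r[0])/1e3-m)@ya*1e3)
save(np.hstack([cv2.resize(im[60:300,20:340],(400,300)),cv2.resize(a[60:300,192:512],(400,300))]),"i")
for o in nets.outline_of("top","other_board")[:2]:
    P,r=rect(ci,o["pixels"],.058);print("blue",round(o["confidence"],2),r)
E
```

```text
tool_pos: [0.6042, -0.1818, 0.0008]
contact_force: [0.8, -0.5, -1.8]
grasp_force: 66.8
time: 17.1
tool_pos: [0.6044, -0.1817, 0.0012]
tool_rot: [0.0, 0.752, 0.66, 0.0]
contact_force: [0.2, 0.1, 0.8]
gripper_width: 1.002
grasp_force: 0.0
time: 18.1
tool_pos: [0.6301, 0.0182, 0.1616]
contact_force: [0.6, 1.0, 0.4]
grasp_force: 0.0
2780
((595.55078125, -265.62139892578125), (204.11398315429688, 100.05130767822266), 82.80103302001953)
whole centre in mat mm 1.7623354614258038 25.628723046875017
blue 0.95 ((633.7227783203125, 238.62989807128906), (102.30763244628906, 40.65486145019531), 2.8660836219787598)
```

View pics/i.png

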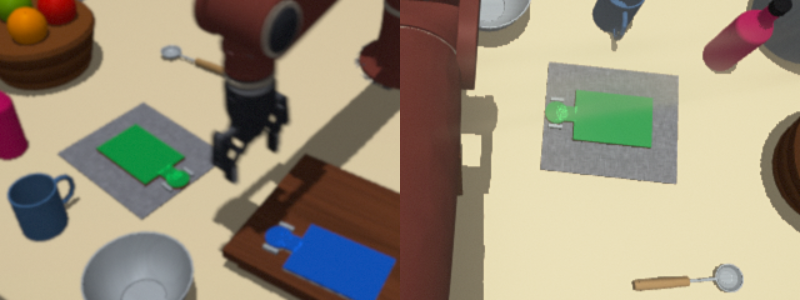

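The board lies flat, green up, at the middle of the mat (top view (613, 118)), about 2 mm and 3 mm off centre. Blue is unchanged in the scene view, and the gripper is clear. Handing in.

```bash
python3 -c "
from h import *
print(ticket.job_done())"
```

```text
the job is handed in; nothing more can be done
None
```

The red board was slid out, turned over and laid green side up about 3 mm from the mat's centre; the blue board looked unmoved, and I handed the job in after about 18 s of the 61 s (no verdict was returned).

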